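# Shingle slide mailers in the reading tray

### The job

Continue the fan of slide mailers in the black tray: lay the yellow-labelled mailer so that it covers about the last third of the green one, then the blue-labelled one over about the last third of the yellow one, all in one straight line down the tray, label ends towards the head of the tray so that every coloured label shows. Each new mailer rests on the one before and slopes down to the tray floor; set them down rather than dropping them (there is glass inside), and leave the red mailer where it is.

Things in the scene. Friction and masses are not known exactly. Their poses are not given: they have to be found in the camera images.
- tray: fixed black tray, inside 275 (x) x 150 mm, floor 3 mm above the bench, rim 7 mm above the floor. Origin: on the floor, midway along the inner face of the head wall; +x runs down the midline away from it. The first mailer (green label, same 100 x 46 x 8 mm) is clipped fast, flat on the midline from 2 to 102 mm along x, label end at the head, top 8 mm above the floor; the rest is empty.
- yellow: flat rigid white slide mailer, 100 mm long (x) x 46 mm wide (y) x 8 mm thick, 45 g or so; a yellow label covers the 30 mm at its -x end, two windows the rest. Origin: centre of its underside; +x points away from the label end, z up through the labelled face. Lies loose on the bench, face up, label end roughly towards the robot; goes into the tray second, on the green one.
- blue: flat rigid white slide mailer, 100 mm long (x) x 46 mm wide (y) x 8 mm thick, 45 g or so; a blue label covers the 30 mm at its -x end, two windows the rest. Origin: centre of its underside; +x points away from the label end, z up through the labelled face. Lies loose on the bench, face up, label end roughly towards the robot; goes into the tray last, on the yellow one.
- red: flat rigid white slide mailer, 100 mm long (x) x 46 mm wide (y) x 8 mm thick, 45 g or so; a red label covers the 30 mm at its -x end, two windows the rest. Origin: centre of its underside; +x points away from the label end, z up through the labelled face. Bystander, loose on the bench: stays where it is.
There are look-alikes about, which are no part of the job. Leave any turquoise look-alike of the yellow alone. Leave any orange look-alike of the blue alone.

How it is judged:
On the way, in this order (a step that is already met when the one before it is completed fails the run):
1. the yellow mailer lies released in the tray, shingled on the green one (x of yellow in the frame of tray between 0.104 and 0.134 m and y of yellow in the frame of tray between -0.015 and 0.015 m and z of yellow in the frame of tray between 0.0025 and 0.0095 m and angle between the y axis of yellow and the y axis of tray, either way round below 0.2 rad and angle between yellow's own z axis and vertical between 0.05 and 0.21 rad and x of tray in the frame of yellow below -0.05 m and contact force between the fingers and yellow below 0.1 N and linear speed of yellow below 0.02 m/s), for 0.2 s.
2. the blue mailer lies released in the tray, shingled on the yellow one (all of step 1 and x of blue in the frame of yellow between 0.052 and 0.082 m and y of blue in the frame of tray between -0.015 and 0.015 m and z of blue in the frame of tray between 0.0025 and 0.0095 m and angle between the y axis of blue and the y axis of tray, either way round below 0.2 rad and angle between blue's own z axis and vertical between 0.05 and 0.21 rad and x of tray in the frame of blue below -0.05 m and contact force between the fingers and blue below 0.1 N and linear speed of blue below 0.02 m/s), for 0.2 s.
At the end, for the whole second after the job is handed in: Yellow overlaps green, and blue yellow, by 18 to 48 mm; both within 15 mm of the tray's midline and 0.2 rad of its direction, labels towards the head, face up, sloping 0.05 to 0.21 rad (underside centre 2.5 to 9.5 mm above the floor), released, at rest. Red within 30 mm of its start (all of step 2 and distance of red from where it was at the start of the episode below 0.03 m); the robot touches nothing.
It fails at once if the yellow mailer is dropped from a height (falls free faster than 0.7 m/s, about 25 mm) (linear speed of yellow above 0.7 m/s and contact force between the fingers and yellow below 0.01 N).
It fails at once if the blue mailer is dropped from a height (falls free faster than 0.7 m/s, about 25 mm) (linear speed of blue above 0.7 m/s and contact force between the fingers and blue below 0.01 N).
It fails at once if the red mailer is moved by more than 30 mm (distance of red from where it was at the start of the episode above 0.03 m).
It also fails if it takes over 56 s, if anything falls off the work surface, if the arm or the gripper's body presses on something with over 40 N, if the wrist force passes 120 N, or if a joint passes its speed limit or range.

### The arm

A 6-joint arm with a two-finger parallel gripper is mounted at the origin on the work surface. World frame = base frame: x ahead of the robot, y to its left, z up, the work surface at z = 0. Lengths are in m, angles in rad, forces in N, time in s.
With the tool pointing down it reaches from about 0.25 to 0.775 m from the base axis. Payload 4 kg.
Tool frame: the origin (TCP) lies midway between the tips of the shut fingers; the grasp point (between the pads) lies robot.grip_point_offset behind it (robot.grip_point_offset is the distance from the TCP to the grasp point, in m); z points along the fingers, x is the direction in which the jaws open and shut, and the axes are right-handed (so a half turn about z gives the same grasp; the last joint's range is limited). The gripper opens to 94 mm and grips with 3 to 60 N. Pads are 16 mm wide; open, the fingers measure 119 mm over their backs; the gripper's body (75 mm by 177 mm) begins 78 mm behind the grasp point.
Start: joints at [1.076, 0.087, 1.371, -0, 1.684, -0.103], TCP at [0.21, 0.508, 0.206] pointing down, gripper open.
Joint ranges: [-3.1, 3.1], [-0.76, 2.03], [0.27, 2.55], [-1.08, 4.22], [0.17, 2.65], [-2.57, 2.57]. Speed limits (rad/s): [2.79, 2.79, 3.14, 3.14, 3.14, 3.14].

### API

Orientations are given as [roll, pitch, yaw] about the fixed x, y, z axes, in that order (R = Rz(yaw) Ry(pitch) Rx(roll)).
In Python, from bench import robot, optics, finder gives the robot as it stands. The module is installed in compiled form; this text tells all that it offers.
- The arm moves only by the tool arm_command, never from a script. Its argument "plan" is a list of rows, each a list of 5 numbers: the opening, from 0 (shut) to 1 (fully open), then the shift along the world's x, y, z in m, then the turn about the world's z in degrees. A call has 1 to 10 rows; each row is the pose to reach, as a shift and turn from the pose commanded when the call began; what a row does not reach only later rows make up. A row lasts 1/8 s, in which the tool goes at most 62.5 mm and 10.7 degrees, less where a joint would pass 70% of its speed; a pose out of reach is approached as far as the arm can. A call with a gripper value outside its range is refused whole. The fingers move at their own pace and stop on an object; the grip force is fixed at half the most. Time passes only in rows, so rows that repeat a pose let the fingers close. It gives the time, the measured TCP pose, the force and the opening at its end, in the units of the state.
- robot.get_obs(): the state, without advancing time (a new reading comes with each control period).
- optics.snapshot(name): name is "scene" or "side" or "wrist"; returns a dict with "image" (420x560x3 uint8, red, green, blue), "fx", "fy", "cx", "cy" (pixels), "position" and "rotation" of the camera in the world; the wrist camera has in their place "hand_eye" (4x4, takes a point from camera to tool coordinates, whose origin is the TCP and whose axes are the tool frame's). Camera axes: x right, y down, z forward; pixel columns grow to the right and rows downward; lengths in m; the calibration is good to about 2 mm. A picture is of the moment at which its call begins: read the wrist's pose just before it. There is no depth.
- robot.close_job(): hands the job in, once; it reports no verdict.
Trained networks look in the newest picture that a camera, given by its name, has taken for a name from the list of things; names that differ only in an ending like _2 or _b are one class to them, and where a whole thing is asked for, a point or a joint stands for the part that bears it (a point fixed in the world has none). Each returns a list of dicts, best first, with "p" (0 to 1); they miss things now and then, are a little off and sometimes report something else, mostly with a low value. They report only what shows in the picture. A call takes as long as a camera call. They do not tell look-alikes from the thing itself.
- finder.masks_of(label, camera): "pixels" (420x560 bool, what is visible of it) and "extent" ([left, top, right, bottom] in pixels, round what is visible of it).
The state is a dict: "time": time; "joint_positions": joint angles; "qvel": joint speeds; "joint_torque": joint torques, N m; "tool_pos": TCP position; "ee_rot": TCP orientation; "wrist_force": force on the tool from outside, world axes, zero at the start; "wrist_torque": the same for the moment, N m; "width": finger opening in m.
Only numpy, scipy, OpenCV 4.12 (cv2) and the standard library are available. Lean on these libraries where they do the work, as an engineer would, in place of code of your own. Each camera call takes 0.05 s, during which the arm holds its last target.

## Working session

There is one attempt and no reset: what is moved stays moved. The work goes in short steps, Python scripts to look and compute and a tool call to move; the robot and the scene stay as the last step left them, time stands still between calls to the robot, and variables do not carry over. Pictures are saved under pics/ and viewed, and the job is handed in when it is done.

Besides the shell and the picture viewer there is one more tool, called after "Emit:" as name(argument=value, ...), one argument or row to a line, values as JSON. arm_command: Moves the arm, as the interface text tells. Its arguments: {"type":"object","properties":{"plan":{"type":"array","items":{"type":"array","items":{"type":"number"}}}},"required":["plan"]}

```bash
mkdir -p pics
cat > h.py <<'E'
import numpy as np,cv2
from bench import robot,optics,finder
def snap(cam,name):
    s=optics.snapshot(cam); cv2.imwrite(f'pics/{name}.png',s['image'][:,:,::-1]); return s
def ground(s,uv,z,pos=None,R=None):
    uv=np.atleast_2d(np.asarray(uv,float))
    p=np.array(s['position']) if pos is None else pos; R=np.array(s['rotation']) if R is None else R
    d=np.c_[(uv[:,0]-s['cx'])/s['fx'],(uv[:,1]-s['cy'])/s['fy'],np.ones(len(uv))]@R.T
    return p+d*((z-p[2])/d[:,2])[:,None]
E
python3 - <<'E'
from h import *
o=robot.get_obs(); print(o); print(robot.grip_point_offset)
for c in ['scene','side','wrist']:
    s=snap(c,c+'0'); print({k:np.round(v,4).tolist() for k,v in s.items() if k!='image'})
E
```

```text
{'time': 0.0, 'joint_positions': array([ 1.07589000e+00,  8.79434976e-02,  1.37224951e+00, -2.74686692e-05,
        1.68357724e+00, -1.03125449e-01]), 'qvel': array([ 0.00149558,  0.00025286, -0.00059266,  0.00305043,  0.00043871,
        0.00083506]), 'joint_torque': array([-1.32293040e-03, -3.40180528e+01, -3.02420104e+01,  7.14631914e-02,
        3.30667372e-02, -1.68807342e-04]), 'tool_pos': array([0.20977526, 0.50783413, 0.20431287]), 'ee_rot': array([-3.14139564e+00,  2.16882981e-03,  1.17901260e+00]), 'wrist_force': array([ 0.02591678, -0.77254784, -0.09945111]), 'wrist_torque': array([ 0.02611553, -0.0178329 ,  0.00342784]), 'width': 0.09383489642233725}
0.0188
{'fx': 473.7288, 'fy': 473.7288, 'cx': 274.5927, 'cy': 214.8716, 'position': [0.8015, 0.345, 0.8413], 'rotation': [-2.6115, -0.0033, 2.5145]}
{'fx': 470.8613, 'fy': 470.8613, 'cx': 271.5203, 'cy': 204.7548, 'position': [0.125, -0.6114, 0.693], 'rotation': [-2.3107, -0.0193, -0.5847]}
{'fx': 356.2938, 'fy': 356.2938, 'cx': 275.3726, 'cy': 208.83, 'hand_eye': [[1.0, 0.0011, 0.0007, -0.001], [-0.0013, 0.9686, 0.2487, -0.0712], [-0.0004, -0.2487, 0.9686, -0.1798], [0.0, 0.0, 0.0, 1.0]]}
```

Add to h.py:
```python
from scipy.spatial.transform import Rotation as Ro
def rot(r): return Ro.from_euler('xyz',r).as_matrix()
def cam(s,o=None):
    if 'hand_eye' in s:
        H=np.array(s['hand_eye']); R=rot(o['ee_rot']); return R@H[:3,3]+o['tool_pos'],R@H[:3,:3]
    r=np.array(s['rotation']); return np.array(s['position']),(rot(r) if r.ndim==1 else r)
def g(s,uv,z,o=None):
    p,R=cam(s,o); return ground(s,uv,z,p,R)
def proj(s,P,o=None):
    p,R=cam(s,o); q=(np.atleast_2d(P)-p)@R; return np.c_[q[:,0]/q[:,2]*s['fx']+s['cx'],q[:,1]/q[:,2]*s['fy']+s['cy']]
```

```text
(no output)
```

View pics/scene0.png

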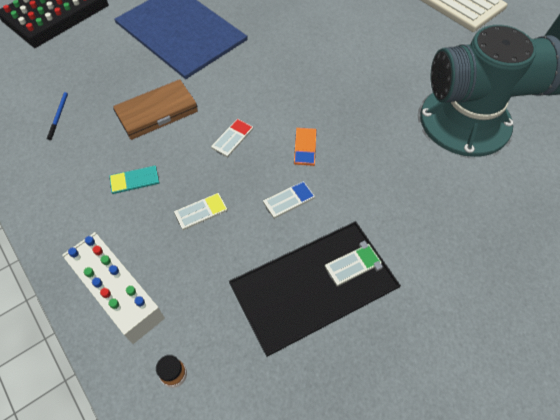

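View pics/side0.png

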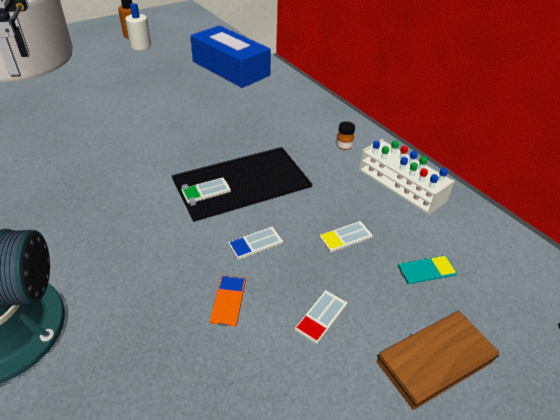

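View pics/wrist0.png

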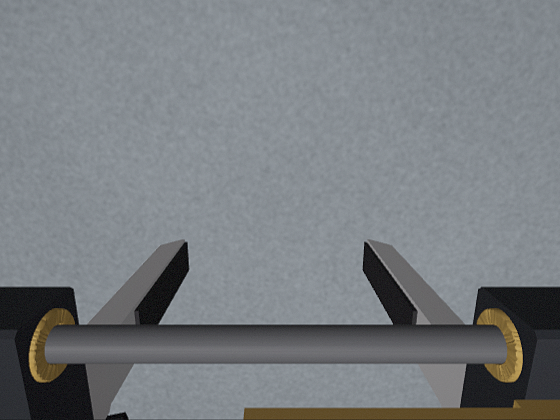

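Scene picture: the yellow mailer is at (201,210), and its turquoise look-alike at (134,180). The blue mailer is at (289,199), and its orange look-alike at (305,146). Red is at (232,138). The tray has corners at about (357,223), (399,287), (268,354) and (230,282), with green at (354,265). I choose the white-bodied yellow and blue ones.

```bash
cat >> h.py <<'E'
def mask_poly(m):
    c=max(cv2.findContours(m.astype(np.uint8),cv2.RETR_EXTERNAL,cv2.CHAIN_APPROX_NONE)[0],key=cv2.contourArea)[:,0].astype(float)
    return c
def rectpose(s,m,z,o=None):
    P=g(s,mask_poly(m),z,o)[:,:2]
    (c,wh,a)=cv2.minAreaRect((P*1000).astype(np.float32))
    if wh[0]<wh[1]: a+=90; wh=wh[::-1]
    return np.round(np.array(c)/1000,4),np.round(wh,1),round(a,1)
E
python3 - <<'E'
from h import *
S={c:snap(c,c+'1') for c in ['scene','side']}
for c,s in S.items():
    print(c,'base px',proj(s,[[0,0,0],[.1,0,0],[.21,.508,.2]]).round().tolist())
    for n,z in [('yellow',.008),('blue',.008),('red',.008),('tray',.008)]:
        for d in finder.masks_of(n,c):
            print(n,round(d['p'],2),np.round(d['extent']),rectpose(s,d['pixels'],z))
s=S['scene']
im=s['image'][170:250,160:330]; cv2.imwrite('pics/crop.png',cv2.resize(im,None,fx=4,fy=4,interpolation=cv2.INTER_CUBIC)[:,:,::-1])
E
```

```text
scene base px [[465.0, 120.0], [434.0, 140.0], [683.0, 315.0]]
yellow 0.78 [108. 166. 160. 194.] (array([ 0.7032, -0.2951]), array([102.4,  55.1]), 159.1)
yellow 0.71 [174. 198. 227. 230.] (array([ 0.6313, -0.1469]), array([102.1,  50.6]), 172.4)
blue 0.72 [263. 182. 320. 218.] (array([ 0.4679, -0.0638]), array([105. ,  48.4]), 174.2)
blue 0.66 [292. 128. 316. 166.] (array([ 0.354 , -0.1548]), array([108.3,  52.1]), 50.0)
red 0.78 [215. 121. 252. 157.] (array([ 0.4708, -0.2713]), array([102.7,  47.3]), 20.4)
tray 0.61 [230. 222. 400. 356.] (array([0.5399, 0.1144]), array([286.3, 163.7]), 171.9)
side base px [[-1.0, 329.0], [60.0, 303.0], [22.0, 68.0]]
yellow 0.8 [400. 254. 458. 285.] (array([ 0.6996, -0.2979]), array([105.3,  54.4]), 159.6)
yellow 0.75 [315. 219. 370. 251.] (array([ 0.6251, -0.15  ]), array([105.9,  53.2]), 170.3)
blue 0.91 [210. 277. 247. 325.] (array([ 0.3489, -0.1582]), array([106.4,  47. ]), 48.8)
blue 0.67 [230. 230. 282. 255.] (array([ 0.4636, -0.0667]), array([102.9,  52.1]), 174.2)
red 0.95 [296. 292. 346. 346.] (array([ 0.4665, -0.2737]), array([102.3,  47.4]), 19.3)
tray 0.91 [172. 148. 308. 223.] (array([0.5375, 0.1138]), array([286.8, 168.3]), 171.7)
```

View pics/crop.png

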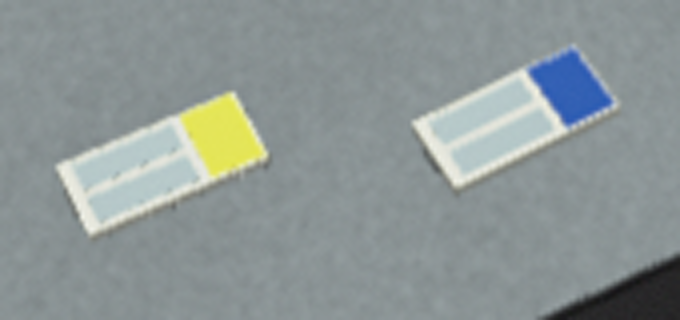

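Emit:
arm_command(
  plan=[
    [1,0.03,-0.05,0.01,2],
    [1,0.06,-0.1,0.02,4],
    [1,0.09,-0.15,0.03,6],
    [1,0.12,-0.2,0.04,8],
    [1,0.14,-0.25,0.05,10],
    [1,0.17,-0.3,0.06,12],
    [1,0.2,-0.35,0.07,14],
    [1,0.23,-0.4,0.07,14],
    [1,0.26,-0.45,0.07,14],
    [1,0.28,-0.49,0.07,14],
  ],
)

```text
time: 1.9
tool_pos: [0.4909, 0.0162, 0.2754]
ee_rot: [3.141, -0.0, 1.422]
wrist_force: [0.4, -0.0, -0.3]
width: 0.0942
```

Run:
```python
from h import *
o=robot.get_obs(); print(o['time'],o['tool_pos'],o['ee_rot'],np.abs(o['qvel']).max())
s=snap('wrist','w1'); 
for n,z in [('yellow',.008),('blue',.008),('red',.008),('tray',.01)]:
        for d in finder.masks_of(n,'wrist'):
            print(n,round(d['p'],2),np.round(d['extent']),rectpose(s,d['pixels'],z,o))
```

```text
1.9 [0.49087198 0.01616568 0.27543769] [ 3.14134478e+00 -1.09519472e-04  1.42191149e+00] 0.6425486101539588
yellow 0.86 [163. 272. 192. 326.] (array([ 0.6402, -0.1472]), array([78.9, 43.7]), 168.2)
yellow 0.59 [ 79. 314.  88. 324.] (array([ 0.6546, -0.2824]), array([12.9,  7.9]), 81.5)
blue 0.9 [ 70.  40. 160. 122.] (array([ 0.3505, -0.157 ]), array([103.2,  49. ]), 50.7)
blue 0.64 [187. 123. 230. 205.] (array([ 0.4651, -0.0661]), array([101.3,  46.8]), 174.1)
red 0.88 [ 14. 149.  88. 228.] (array([ 0.4695, -0.2714]), array([101.9,  50. ]), 19.9)
tray 0.97 [292.  88. 431. 305.] (array([0.5389, 0.1132]), array([283. , 159.7]), 171.4)
```

View pics/w1.png

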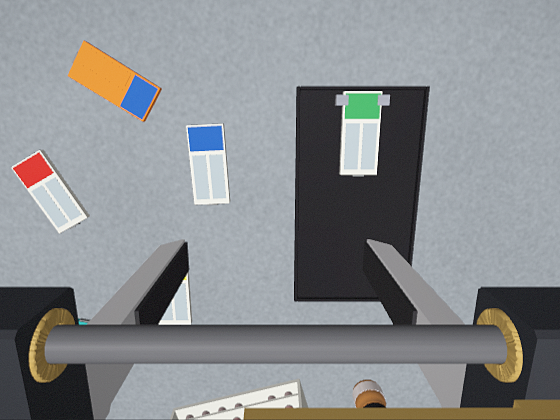

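Emit:
arm_command(
  plan=[
    [1,0.034,-0.041,-0.03,0],
    [1,0.068,-0.082,-0.06,0],
    [1,0.102,-0.123,-0.09,0],
    [1,0.137,-0.165,-0.12,0],
    [1,0.137,-0.165,-0.12,0],
    [1,0.137,-0.165,-0.12,0],
  ],
)

```text
time: 2.9
tool_pos: [0.627, -0.1448, 0.1561]
ee_rot: [3.142, -0.001, 1.425]
wrist_force: [0.3, 0.4, 0.4]
width: 0.0939
```

Run:
```python
from h import *
o=robot.get_obs(); print(o['time'],o['tool_pos'],o['ee_rot'],np.abs(o['qvel']).max())
s=snap('wrist','w2'); 
for n,z in [('yellow',.008),('tray',.01)]:
        for d in finder.masks_of(n,'wrist'):
            print(n,round(d['p'],2),np.round(d['extent']),rectpose(s,d['pixels'],z,o))
```

```text
2.9 [ 0.62703692 -0.14484218  0.15611865] [ 3.14153060e+00 -8.07845767e-04  1.42516927e+00] 0.047367984701716534
yellow 0.97 [249. 143. 298. 254.] (array([ 0.6293, -0.15  ]), array([100.8,  47.4]), 171.0)
yellow 0.67 [113. 237. 156. 291.] (array([ 0.6703, -0.3049]), array([70.9, 32.8]), 127.8)
yellow 0.67 [311.   0. 372.  62.] (array([ 0.4938, -0.0697]), array([47.1, 45.4]), 81.7)
tray 0.94 [440.   0. 560. 216.] (array([0.5843, 0.0769]), array([181.5, 109. ]), 171.9)
```

View pics/w2.png

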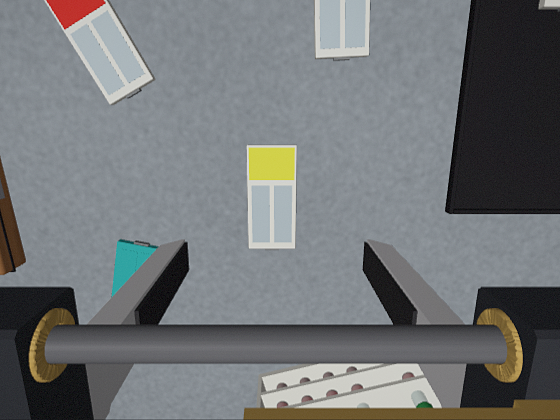

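Emit:
arm_command(
  plan=[
    [0.85,0.002,-0.005,-0.05,0],
    [0.85,0.002,-0.005,-0.1,0],
    [0.85,0.002,-0.005,-0.135,0],
    [0.85,0.002,-0.005,-0.147,0],
    [0.85,0.002,-0.005,-0.147,0],
    [0.85,0.002,-0.005,-0.147,0],
  ],
)

```text
time: 3.8
tool_pos: [0.6308, -0.152, 0.0116]
ee_rot: [3.137, 0.001, 1.424]
wrist_force: [0.1, -0.3, 0.6]
width: 0.0801
```

Emit:
arm_command(
  plan=[
    [0.85,0,0.001,-0.005,0],
    [0.85,0,0.001,-0.008,0],
    [0.85,0,0.001,-0.008,0],
    [0.85,0,0.001,-0.008,0],
  ],
)

```text
time: 4.3
tool_pos: [0.629, -0.1507, 0.0005]
ee_rot: [-3.141, -0.0, 1.423]
wrist_force: [0.2, 0.2, -0.2]
width: 0.0801
```

Run:
```python
from h import *
s=snap('side','s2'); im=s['image'][130:290,250:450]; cv2.imwrite('pics/s2c.png',cv2.resize(im,None,fx=4,fy=4,interpolation=cv2.INTER_CUBIC)[:600,:,::-1])
for i in range(3): print(robot.get_obs()['tool_pos'])
```

```text
[ 6.28948339e-01 -1.50721078e-01  4.10204462e-04]
[ 6.28948339e-01 -1.50721078e-01  4.10204462e-04]
[ 6.28948339e-01 -1.50721078e-01  4.10204462e-04]
```

View pics/s2c.png

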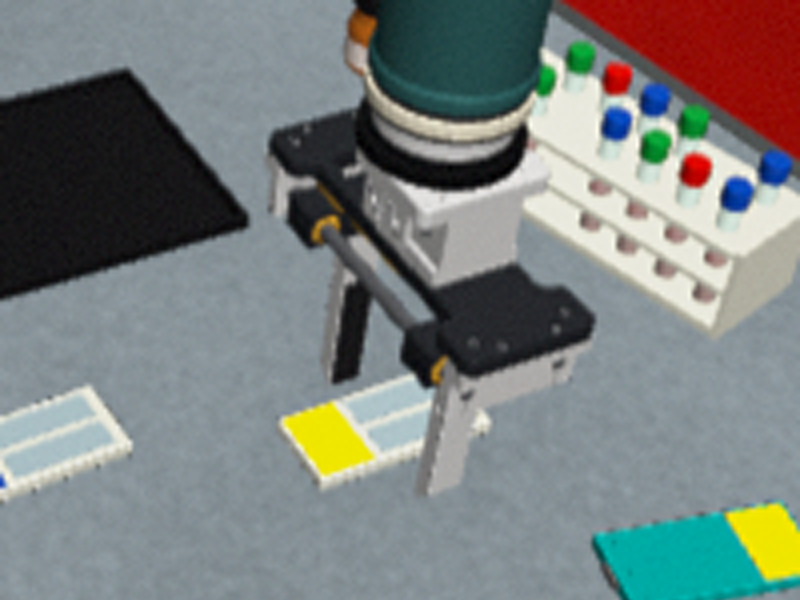

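Emit:
arm_command(
  plan=[
    [0.2,0,0,0.001,0],
    [0.2,0,0,0.001,0],
    [0.2,0,0,0.001,0],
    [0.2,0,0,0.001,0],
    [0.2,0,0,0.001,0],
    [0.2,0,0,0.001,0],
  ],
)

```text
time: 5.1
tool_pos: [0.629, -0.1506, 0.0015]
ee_rot: [-3.142, -0.0, 1.423]
wrist_force: [0.4, -0.5, 0.2]
width: 0.0456
```

Emit:
arm_command(
  plan=[
    [0.2,0,0,0.02,0],
    [0.2,0,0,0.05,0],
    [0.2,0,0,0.08,0],
    [0.2,0,0,0.08,0],
    [0.2,0,0,0.08,0],
  ],
)

```text
time: 5.72
tool_pos: [0.6287, -0.1506, 0.0811]
ee_rot: [-3.141, -0.0, 1.423]
wrist_force: [-0.5, 0.0, -0.4]
width: 0.0455
```

Run:
```python
from h import *
o=robot.get_obs(); print(o['time'],o['tool_pos'],o['ee_rot'],o['width'])
s=snap('wrist','w3'); 
for n,z in [('yellow',o['tool_pos'][2]+.007),('tray',.01)]:
        for d in finder.masks_of(n,'wrist'):
            print(n,round(d['p'],2),np.round(d['extent']),rectpose(s,d['pixels'],z,o))
            if d['p']>.8: print(rectpose(s,d['pixels'],z+.005,o))
snap('side','s3')
```

```text
5.725 [ 0.62866187 -0.15058135  0.08110513] [-3.14099757e+00 -1.26931967e-04  1.42332256e+00] 0.04545534255590776
yellow 0.76 [ 81. 264. 144. 284.] (array([ 0.6255, -0.2384]), array([33.1,  9.7]), 81.6)
yellow 0.67 [232. 156. 324. 326.] (array([ 0.6217, -0.1506]), array([89.4, 45.9]), 171.7)
tray 0.81 [493.   3. 560. 240.] (array([0.5927, 0.0281]), array([163.6,  45. ]), 2.8)
(array([0.592 , 0.0248]), array([160.3,  44.1]), 2.8)
```

View pics/w3.png

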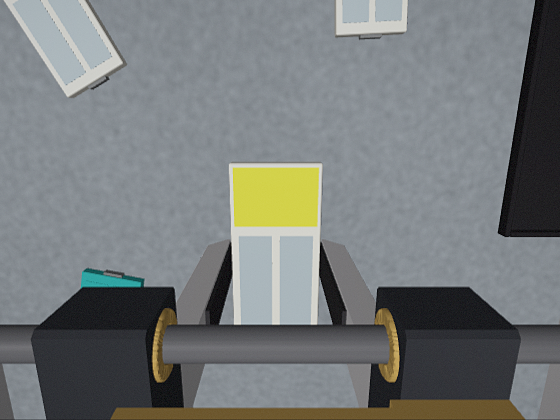

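View pics/s3.png

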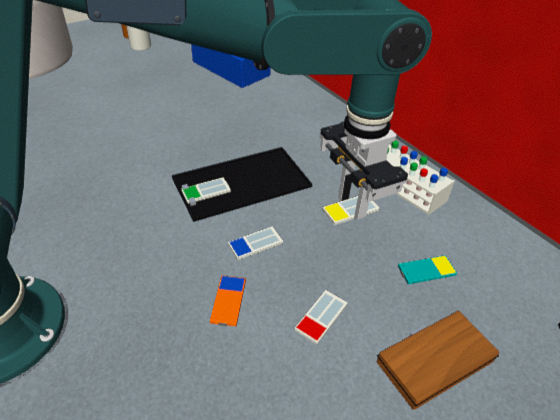

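Run:
```python
from h import *
s=optics.snapshot('wrist')
o={'tool_pos':np.array([0.49087198,0.01616568,0.27543769]),'ee_rot':[3.14134478e+00,-1.09519472e-04,1.42191149e+00]}
u=np.array([np.cos(np.radians(-8.4)),np.sin(np.radians(-8.4))]);v=np.array([-u[1],u[0]])
O=np.array([.4029,.1335])
for z,pts in [(.011,[[342,92],[382,92],[339,175],[377,176]]),(.01,[[297,87],[429,87],[295,300]])]:
    P=g(s,pts,z,o)[:,:2]-O; print(np.c_[P@u,P@v].round(4).tolist())
```

```text
[[0.0037, -0.0249], [0.0038, 0.0226], [0.103, -0.0241], [0.1043, 0.0237]]
[[-0.0021, -0.0783], [-0.0019, 0.0782], [0.2771, -0.0772]]
```

Emit:
arm_command(
  plan=[
    [0.2,-0.021,0.053,0,0],
    [0.2,-0.042,0.106,0,0],
    [0.2,-0.063,0.159,0,0],
    [0.2,-0.084,0.212,0,0],
    [0.2,-0.105,0.266,0,0],
    [0.2,-0.105,0.266,-0.03,0],
    [0.2,-0.105,0.266,-0.055,0],
    [0.2,-0.105,0.266,-0.055,0],
    [0.2,-0.105,0.266,-0.055,0],
  ],
)

```text
time: 7.1
tool_pos: [0.5246, 0.1152, 0.0271]
ee_rot: [3.141, -0.0, 1.423]
wrist_force: [-0.0, 0.3, -0.1]
width: 0.0456
```

Run:
```python
from h import *
o=robot.get_obs(); print(o['time'],o['tool_pos'],o['ee_rot'],o['width'],np.abs(o['qvel']).max())
s=snap('wrist','w4')
s=snap('side','s4'); im=s['image'][60:260,150:350]; cv2.imwrite('pics/s4c.png',cv2.resize(im,None,fx=3,fy=3,interpolation=cv2.INTER_CUBIC)[:600,:,::-1])
```

```text
7.1 [0.52455407 0.11522324 0.02712765] [ 3.14085650e+00 -2.90988060e-04  1.42301492e+00] 0.04560495793156379 0.01763881679380153
```

View pics/w4.png

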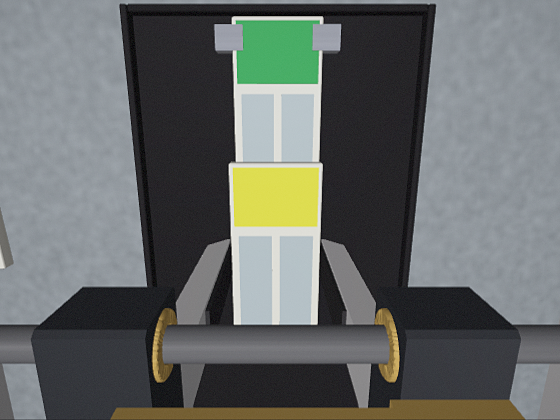

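View pics/s4c.png

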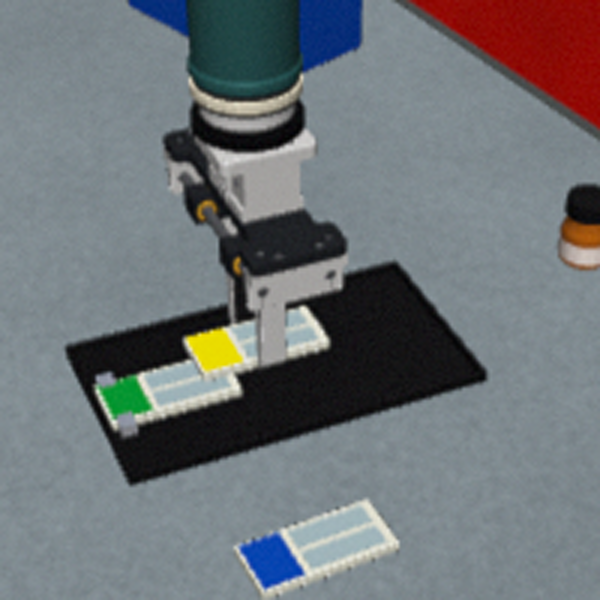

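Emit:
arm_command(
  plan=[
    [0.2,0,0,-0.006,0],
    [0.2,0,0,-0.011,0],
    [0.2,0,0,-0.0135,0],
    [0.2,0,0,-0.0135,0],
    [0.2,0,0,-0.0135,0],
  ],
)

```text
time: 7.82
tool_pos: [0.5241, 0.1154, 0.013]
ee_rot: [3.142, -0.0, 1.423]
wrist_force: [-0.0, -0.3, 0.4]
width: 0.0455
```

Emit:
arm_command(
  plan=[
    [0.2,0,0,-0.001,0],
    [0.2,0,0,-0.0015,0],
    [0.2,0,0,-0.0015,0],
  ],
)

```text
time: 8.2
tool_pos: [0.5243, 0.1154, 0.0121]
ee_rot: [3.141, -0.0, 1.423]
wrist_force: [-1.1, 0.6, 3.4]
width: 0.0456
```

Emit:
arm_command(
  plan=[
    [0.55,0,0,0,0],
    [0.6,0,0,0,0],
    [0.75,0,0,0,0],
    [0.85,0,0,0.001,0],
    [0.85,0,0,0.02,0],
    [0.85,0,0,0.06,0],
    [0.85,0,0,0.1,0],
    [0.85,0,0,0.1,0],
  ],
)

```text
time: 9.2
tool_pos: [0.5268, 0.1157, 0.1158]
ee_rot: [3.133, -0.002, 1.423]
wrist_force: [0.1, 0.2, 0.4]
width: 0.0795
```

Run:
```python
from h import *
o=robot.get_obs(); print(o['time'],o['tool_pos'],o['ee_rot'],o['width'],np.abs(o['qvel']).max())
s=snap('wrist','w5')
for d in finder.masks_of('yellow','wrist'): print(round(d['p'],2),np.round(d['extent']),rectpose(s,d['pixels'],.017,o))
s=snap('side','s5'); im=s['image'][110:260,150:350]; cv2.imwrite('pics/s5c.png',cv2.resize(im,None,fx=4,fy=4,interpolation=cv2.INTER_CUBIC)[:600,:,::-1])
```

```text
9.2 [0.52677585 0.11567378 0.11578588] [ 3.13313824e+00 -2.30580073e-03  1.42341111e+00] 0.07949524826381275 0.07822057280124918
0.94 [248. 142. 305. 262.] (array([0.5236, 0.1147]), array([98.5, 46.5]), 171.6)
```

View pics/w5.png

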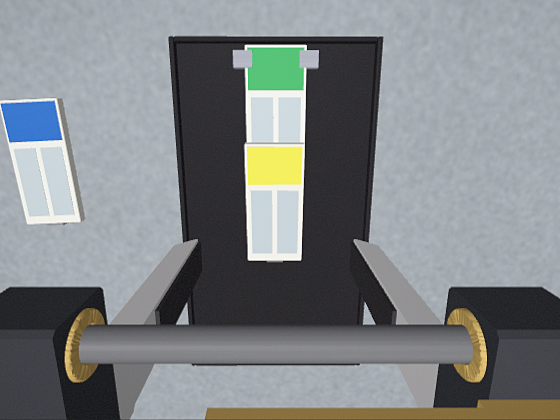

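View pics/s5c.png

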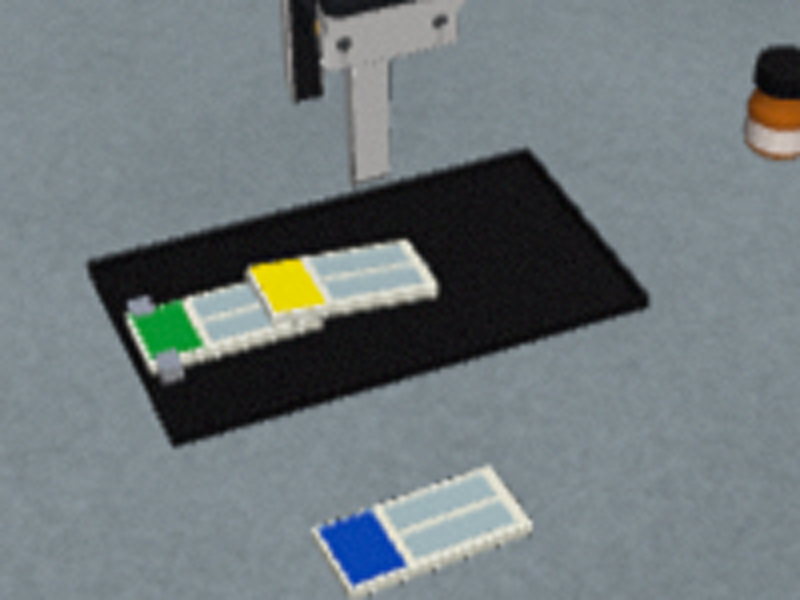

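Yellow lies on the green mailer at about 120 mm along the tray, on the midline. In the wrist picture it covers rows 142–262. Blue is next.

Emit:
arm_command(
  plan=[
    [0.85,-0.015,-0.046,0.01,1],
    [0.85,-0.03,-0.091,0.02,2],
    [0.85,-0.045,-0.136,0.02,2.5],
    [0.85,-0.06,-0.181,0.02,2.5],
    [0.85,-0.06,-0.181,0.02,2.5],
    [0.85,-0.06,-0.181,0.02,2.5],
  ],
)

```text
time: 10.1
tool_pos: [0.4634, -0.0651, 0.1301]
ee_rot: [-3.139, -0.001, 1.467]
wrist_force: [0.3, -0.2, -0.4]
width: 0.0803
```

Run:
```python
from h import *
o=robot.get_obs(); print(o['time'],o['tool_pos'],o['ee_rot'],o['width'],np.abs(o['qvel']).max())
s=snap('wrist','w6')
for d in finder.masks_of('blue','wrist'): print(round(d['p'],2),np.round(d['extent']),rectpose(s,d['pixels'],.008,o))
```

```text
10.1 [ 0.46343937 -0.06509982  0.13009599] [-3.13915962e+00 -1.24379935e-03  1.46654375e+00] 0.08029488017438714 0.027145952815363535
0.65 [246. 142. 303. 262.] (array([ 0.4653, -0.0669]), array([103.1,  46.7]), 174.3)
```

View pics/w6.png

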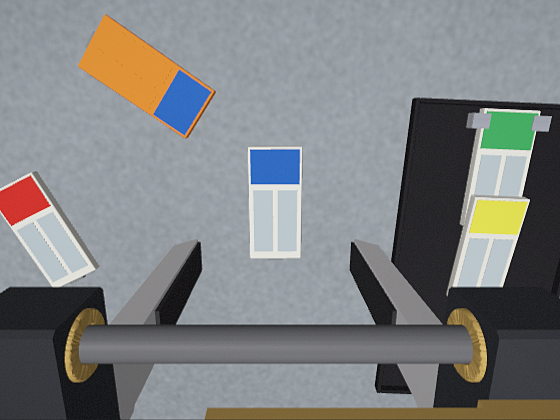

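Emit:
arm_command(
  plan=[
    [0.85,0.001,-0.002,-0.05,0],
    [0.85,0.001,-0.002,-0.095,0],
    [0.85,0.001,-0.002,-0.118,0],
    [0.85,0.001,-0.002,-0.126,0],
    [0.85,0.001,-0.002,-0.128,0],
    [0.85,0.001,-0.002,-0.128,0],
  ],
)

```text
time: 10.95
tool_pos: [0.4661, -0.0676, 0.0047]
ee_rot: [3.139, 0.0, 1.468]
wrist_force: [0.5, -0.2, -0.5]
width: 0.0797
```

Emit:
arm_command(
  plan=[
    [0.85,0,0,-0.001,0],
    [0.85,0,0,-0.001,0],
  ],
)

```text
time: 11.2
tool_pos: [0.4655, -0.0678, 0.0032]
ee_rot: [3.14, 0.0, 1.467]
wrist_force: [-0.7, -0.2, -1.1]
width: 0.0798
```

Emit:
arm_command(
  plan=[
    [0.85,0,0,-0.0015,0],
    [0.2,0,0,-0.0015,0],
    [0.2,0,0,-0.0015,0],
    [0.2,0,0,-0.0015,0],
    [0.2,0,0,-0.0015,0],
    [0.2,0,0,-0.0015,0],
  ],
)

```text
time: 11.95
tool_pos: [0.4651, -0.0676, 0.001]
ee_rot: [3.142, -0.0, 1.467]
wrist_force: [0.7, -0.0, -0.3]
width: 0.0461
```

Emit:
arm_command(
  plan=[
    [0.2,0,0,0.02,0],
    [0.2,0,0,0.05,0],
    [0.2,0,0,0.08,-1],
    [0.2,0,0,0.08,-2.5],
    [0.2,0,0,0.08,-2.5],
  ],
)

```text
time: 12.58
tool_pos: [0.4642, -0.0675, 0.0797]
ee_rot: [-3.14, -0.0, 1.423]
wrist_force: [0.0, -0.6, -1.5]
width: 0.0452
```

Run:
```python
from h import *
o=robot.get_obs(); print(o['time'],o['tool_pos'],o['ee_rot'],o['width'],np.abs(o['qvel']).max())
s=snap('wrist','w7')
for d in finder.masks_of('blue','wrist'): print(round(d['p'],2),np.round(d['extent']),rectpose(s,d['pixels'],o['tool_pos'][2]+.007,o))
```

```text
12.575 [ 0.46424507 -0.06748796  0.07970855] [-3.13969487e+00 -2.79234370e-04  1.42322998e+00] 0.045176029122430406 0.017424731836845772
0.9 [229. 158. 324. 324.] (array([ 0.4573, -0.0674]), array([88.2, 45.9]), 171.6)
0.88 [ 35.   0. 198. 145.] (array([ 0.3644, -0.1267]), array([70.9, 32.9]), 49.1)
```

View pics/w7.png

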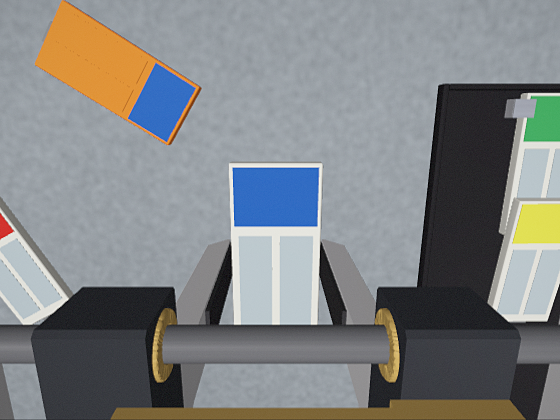

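Emit:
arm_command(
  plan=[
    [0.2,0.03,0.043,0,0],
    [0.2,0.06,0.086,0,0],
    [0.2,0.09,0.129,0,0],
    [0.2,0.126,0.173,0,0],
    [0.2,0.126,0.173,-0.03,0],
    [0.2,0.126,0.173,-0.05,0],
    [0.2,0.126,0.173,-0.05,0],
    [0.2,0.126,0.173,-0.05,0],
  ],
)

```text
time: 13.68
tool_pos: [0.591, 0.1052, 0.031]
ee_rot: [-3.141, -0.0, 1.423]
wrist_force: [0.3, -0.5, -0.3]
width: 0.0454
```

Run:
```python
from h import *
o=robot.get_obs(); print(o['time'],o['tool_pos'],o['ee_rot'],o['width'],np.abs(o['qvel']).max())
s=snap('wrist','w8')
for n,z in [('yellow',.018),('blue',o['tool_pos'][2]+.007)]:
  for d in finder.masks_of(n,'wrist'): print(n,round(d['p'],2),np.round(d['extent']),rectpose(s,d['pixels'],z,o))
```

```text
13.675 [0.59104814 0.10521583 0.03099086] [-3.14136708e+00 -6.40552942e-05  1.42318580e+00] 0.04540811141494562 0.017946974912059814
yellow 0.85 [231.  20. 321. 162.] (array([0.5086, 0.1167]), array([68.2, 47.3]), 171.6)
blue 0.65 [227. 160. 323. 326.] (array([0.5838, 0.1052]), array([88.7, 46.1]), 171.6)
```

View pics/w8.png

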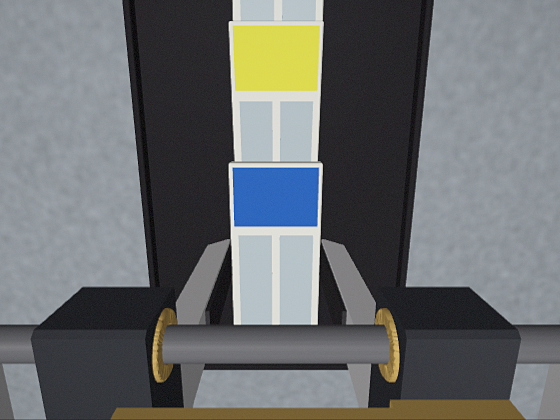

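Emit:
arm_command(
  plan=[
    [0.2,0,0,-0.006,0],
    [0.2,0,0,-0.011,0],
    [0.2,0,0,-0.0135,0],
    [0.2,0,0,-0.0135,0],
    [0.2,0,0,-0.0135,0],
  ],
)

```text
time: 14.45
tool_pos: [0.5911, 0.1053, 0.0176]
ee_rot: [3.141, -0.0, 1.423]
wrist_force: [0.9, -0.5, -0.5]
width: 0.0456
```

Emit:
arm_command(
  plan=[
    [0.2,0,0,-0.001,0],
    [0.2,0,0,-0.0015,0],
    [0.2,0,0,-0.0015,0],
  ],
)

```text
time: 14.82
tool_pos: [0.591, 0.1053, 0.016]
ee_rot: [-3.142, -0.0, 1.423]
wrist_force: [0.2, 0.9, -0.4]
width: 0.0453
```

Emit:
arm_command(
  plan=[
    [0.2,0,0,-0.001,0],
    [0.2,0,0,-0.001,0],
  ],
)

```text
time: 15.08
tool_pos: [0.5912, 0.1053, 0.0152]
ee_rot: [3.141, -0.0, 1.423]
wrist_force: [-0.5, -0.2, 1.0]
width: 0.0452
```

Emit:
arm_command(
  plan=[
    [0.2,0,0,-0.0005,0],
    [0.2,0,0,-0.0005,0],
  ],
)

```text
time: 15.32
tool_pos: [0.5912, 0.1053, 0.0149]
ee_rot: [3.141, -0.0, 1.423]
wrist_force: [-0.8, -0.5, 1.7]
width: 0.0456
```

Emit:
arm_command(
  plan=[
    [0.55,0,0,0,0],
    [0.6,0,0,0,0],
    [0.75,0,0,0,0],
    [0.85,0,0,0.001,0],
    [0.85,0,0,0.02,0],
    [0.85,0,0,0.06,0],
    [0.85,0,0,0.1,0],
    [0.85,0,0,0.1,0],
  ],
)

```text
time: 16.32
tool_pos: [0.5943, 0.1056, 0.1209]
ee_rot: [3.131, -0.003, 1.423]
wrist_force: [0.4, 0.0, -0.4]
width: 0.0795
```

Run:
```python
from h import *
o=robot.get_obs(); print(o['time'],o['tool_pos'],o['ee_rot'],o['width'],np.abs(o['qvel']).max())
s=snap('wrist','w9')
for n,z in [('yellow',.018),('blue',.017)]:
  for d in finder.masks_of(n,'wrist'): print(n,round(d['p'],2),np.round(d['extent']),rectpose(s,d['pixels'],z,o))
s=snap('side','s9'); im=s['image'][110:260,150:350]; cv2.imwrite('pics/s9c.png',cv2.resize(im,None,fx=4,fy=4,interpolation=cv2.INTER_CUBIC)[:600,:,::-1])
```

```text
16.325 [0.59429349 0.10562828 0.12094065] [ 3.13062639e+00 -2.62273854e-03  1.42340222e+00] 0.07951856445724853 0.08278813235446826
yellow 0.88 [246.  45. 308. 142.] (array([0.5076, 0.1171]), array([66.7, 46.8]), 171.6)
blue 0.75 [243. 137. 305. 259.] (array([0.5899, 0.1043]), array([98.5, 46.5]), 171.0)
```

View pics/w9.png

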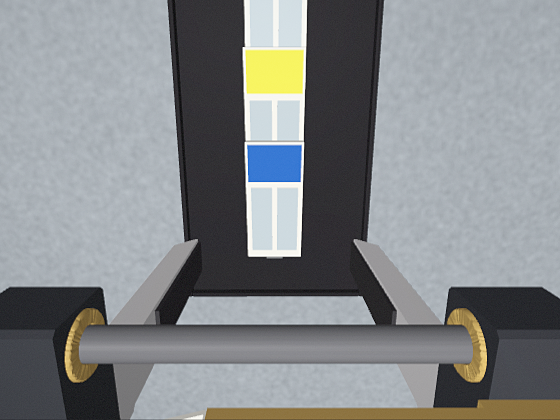

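View pics/s9c.png

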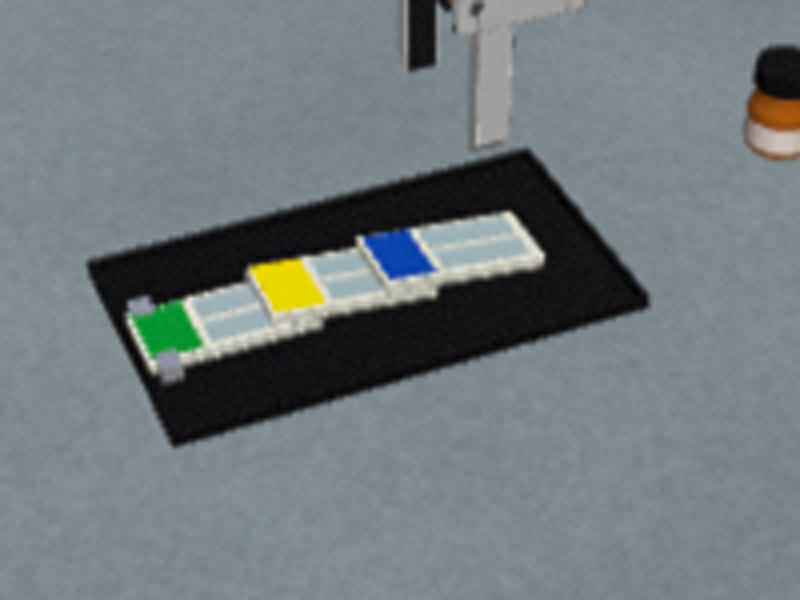

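The wrist and side pictures show an even fan. Blue is about 67 mm beyond yellow on the same line, all three labels show, and the gripper is clear. I'm handing the job in.

Run:
```python
from h import *
s=snap('side','s10')
for d in finder.masks_of('red','side')[:1]: print(rectpose(s,d['pixels'],.008))
print(robot.get_obs()['time']); print(robot.close_job())
```

```text
(array([ 0.4679, -0.2732]), array([105.5,  47.3]), 19.6)
16.625
the job is handed in; nothing more can be done
None
```

The yellow mailer now lies on the green one and the blue on the yellow, in one line down the tray with every label showing. I handed the job in at 16.6 s.

I gripped each mailer across its width and lowered it level until its label end touched the mailer before it (about 3.4 N for yellow, 1.7 N for blue). I then let go, so only the tail end dropped, by 8–12 mm.

- **Yellow:** it sits about 120–121 mm down the tray and about 1 mm off the midline, overlapping green by about 31–32 mm.
- **Blue:** it sits about 67 mm beyond yellow, overlapping it by about 33 mm, and is on the midline to within about 2 mm.
- **Direction:** both are within about 1° of the tray's direction.
- **Red and the look-alikes:** red measured within about 1.5 mm of its start, which is within camera error. I did not touch the turquoise and orange look-alikes.

I did not measure the slopes directly; the side picture shows both mailers sloping down to the tray floor. By geometry, each should slope about 0.12 rad. No check failed. The scene and side cameras differed by 3–6 mm on yellow and blue, and I settled those positions with the wrist camera.

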